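# Cover the tarts and shut the pastry case's drawer

### The job

Close up the pastry case after serving: with the fingertips, push its sliding lid all the way along over the well with the tarts, so that the empty tray's well is left open for refilling, and push the napkin drawer fully home. Just push, in either order: nothing is picked up, and the tarts, the trays and everything standing around are left alone.

Things in the scene. Friction and masses are not known exactly. Their poses are not given: they have to be found in the camera images.
- case: Black pastry case, fixed. Origin on the counter under mid-track of the lid; x away from the robot, y left, z up. Plinth x -125..115, y -220..220, its ledge 76 high; upper part x -70..115, 125 high. In its top two open wells, 128 (x) by 199 (y), centres y +105 and -105, floor 76 high, a 10 wall between; rear deck x 70..115.
- lid_center (a point): Centre of the top face of the one sliding lid: aluminium frame with a clear pane, 140 in x, 195 in y, 34 thick, no handle; underside 128 and top 162 above the counter. Its flat end faces lie 97.5 to either side along y; push either one. Axes as the case.
- lid (a joint): Lid's place along the case's y, m: 0 = middle, half over both wells; +0.100 = left (+y) stop, covering the left well; -0.100 = right stop, covering the right well. 2 N of friction plus damping of 15 N per m/s; stays where it is left.
- drawer_face (a point): Middle of the outer face of the napkin drawer's flat steel front: no handle, 400 wide in y, from 10 to 68 above the counter (this point at 39). It faces the case's -x. The drawer is full of napkins right behind the front, up to 62 high. Axes as the case.
- drawer (a joint): How far the drawer stands out towards the robot (the case's -x), m: 0 = fully home (its face then is at x = -140 of the case), at most 0.080. 2 N of friction plus light damping (15 N per m/s), stays where it is left.
- tart_tray: Steel tray, 112 in x by 172 in y, 12 high, with six cream tarts on it; loose in one of the wells, top of the tarts 35 above the tray's underside (height 111 above the counter). Origin at the centre of its underside.
- empty_tray: The same steel tray without tarts, loose in the other well. Origin at the centre of its underside.
- shaker: Bystander: sugar shaker, glass jar 36 across, 75 tall, standing on the case's front ledge near its left end. Origin at the centre of its underside.
- jam_jar: Bystander: jam jar 38 across, 70 tall, standing on the case's rear deck. Origin at the centre of its underside.
- spice_jar: Bystander: small jar 32 across, 60 tall, standing on the case's rear deck. Origin at the centre of its underside.
- mug: Bystander: white mug 80 across, 90 tall, on the counter left of the case. Origin at the centre of its underside.
- cup_stack: Bystander: stack of paper cups 85 across, 125 tall, on the counter right of the case. Origin at the centre of its underside.
- plate: Bystander: white plate with a biscuit, 150 across, 27 tall, on the counter right of the case. Origin at the centre of its underside.
- tongs: Bystander: flat steel serving tongs, about 240 long, 70 wide, 16 thick, lying on the counter left of the case. Origin at the centre of its underside.

How it is judged:
At the end, for the whole second after the job is handed in: The lid is within 5 mm of the stop on the side of the tart tray, the drawer is within 5 mm of fully home, both are at rest, and both trays still lie on the floors of their wells (((y of tart_tray in the frame of case above 0.08 m and value of joint lid above 0.095 m) or (y of tart_tray in the frame of case below -0.08 m and value of joint lid below -0.095 m)) and value of joint drawer below 0.005 m and z of each of tart_tray, empty_tray in the frame of case below 0.085 m and velocity of joint lid between -0.01 and 0.01 m/s and velocity of joint drawer between -0.01 and 0.01 m/s); the robot touches nothing.
It fails at once if the tarts are pressed by the fingers (contact force between the fingers and tart_tray above 2 N).
It fails at once if a tray is lifted, carried or shoved (over 20 mm) (distance of any of tart_tray, empty_tray from where it was at the start of the episode above 0.02 m).
It fails at once if a bystander is lifted, carried or pushed more than 30 mm (distance of any of shaker, jam_jar, spice_jar, mug, cup_stack, plate, tongs from where it was at the start of the episode above 0.03 m).
It fails at once if a bystander is tipped over (more than 0.4 rad) (angle between any of shaker, jam_jar, spice_jar, mug, cup_stack, plate, tongs's own z axis and vertical above 0.4 rad).
It also fails if it takes over 53 s, if anything falls off the work surface, if the arm or the gripper's body presses on something with over 40 N, if the wrist force passes 120 N, or if a joint passes its speed limit or range.

### The arm

A 7-joint arm with a two-finger parallel gripper is mounted at the origin on the work surface. World frame = base frame: x ahead of the robot, y to its left, z up, the work surface at z = 0. Lengths are in m, angles in rad, forces in N, time in s.
With the tool pointing down it reaches from about 0.4 to 0.85 m from the base axis. Payload 10.4 kg.
Tool frame: the origin (TCP) lies between the finger pads; the fingertips stand 22 mm ahead of it and the grasp point (between the pads) lies 3 mm ahead of it (r.nose_length is the distance from the TCP to the fingertips, in m); z points along the fingers, y is the line along which they close (so a half turn about z gives the same grasp; the last joint's range is limited). The gripper opens to 87 mm and grips with 3 to 60 N. Pads are 19 mm wide; open, the fingers measure 117 mm over their backs; the gripper's body (75 mm by 190 mm) begins 51 mm behind the grasp point.
Start: joints at [1.206, 0.332, -0.065, 1.46, 0.022, 1.35, -0.088], TCP at [0.21, -0.589, 0.245] pointing down, gripper open.
Joint ranges: [-2.6, 2.6], [-0.5, 2.12], [-1.47, 1.34], [0.16, 2.42], [-1.27, 4.41], [0.06, 2.06], [-2.6, 2.6]. Speed limits (rad/s): [2.22, 2.22, 2.79, 2.79, 3.14, 3.14, 3.14].

### API

Orientations are given as a unit quaternion [x, y, z, w].
In Python, from bench import readout, cams, r gives the robot as it stands. The module is installed in compiled form; this text tells all that it offers.
- The arm moves only by the tool step_arm, never from a script. Its argument "deltas" is a list that holds one entry, the list of rows, each a list of 7 numbers: the turn, a rotation vector about the tool's x, y, z in rad, then the shift along the tool's x, y, z in m, then the opening in per cent of the stroke, from 0 (shut) to 100 (fully open). A call has 1 to 20 rows; each row is the pose to reach, as a shift and turn from the pose commanded when the call began, along the tool's axes at that moment; what a row does not reach only later rows make up. A row lasts 1/8 s, in which the tool goes at most 62.5 mm and 10.7 degrees, less where a joint would pass 70% of its speed; a pose out of reach is approached as far as the arm can. A call with a gripper value outside its range is refused whole. The fingers move at their own pace and stop on an object; "squeeze" is the grip in N (left out, the last holds). Time passes only in rows, so rows that repeat a pose let the fingers close. It gives the time, the measured TCP pose, the force, the opening and the grip force at its end, in the units of the state.
- readout.read_state(): the state, without advancing time (a new reading comes with each control period).
- cams.camera(name): name is "scene" or "top"; returns a dict with "img" (384x512x3 uint8, red, green, blue), "fx", "fy", "cx", "cy" (pixels), "origin" and "rotation" of the camera in the world. Camera axes: x right, y up, looking along -z (the intrinsics and any distortion apply to the point x, -y, -z); pixel columns grow to the right and rows downward; lengths in m; the calibration is good to about 2 mm. A picture is of the moment at which its call begins. There is no depth.
- r.close_job(): hands the job in; it is judged then, once.
The state is a dict: "time": time; "joint_positions": joint angles; "joint_vel": joint speeds; "joint_torque": joint torques, N m; "ee_pos": TCP position; "eef_rot": TCP orientation; "ft_force": force on the tool from outside, world axes, zero at the start; "torque": the same for the moment, N m; "width": finger opening in m; "grip_force": force on a finger pad.
Only numpy, scipy, OpenCV 4.12 (cv2) and the standard library are available. Lean on these libraries where they do the work, as an engineer would, in place of code of your own. Each camera call takes 0.05 s, during which the arm holds its last target. There are 200 camera calls.

## Working session

There is one attempt and no reset: what is moved stays moved. The work goes in short steps, Python scripts to look and compute and a tool call to move; the robot and the scene stay as the last step left them, time stands still between calls to the robot, and variables do not carry over. Pictures are saved under pics/ and viewed, at most 10 in all, crops included, and the job is handed in when it is done.

Besides the shell and the picture viewer there is one more tool, called after ">>>" as a command line: name --argument value ..., lists and objects as JSON in quotes. step_arm: Moves the arm, as the interface text tells. Its arguments: {"type":"object","properties":{"deltas":{"type":"array"},"squeeze":{"type":"number"}},"required":["deltas"]}

```bash
mkdir -p pics
python3 - <<'E'
from bench import readout,cams,r
import cv2,numpy as np
np.set_printoptions(precision=4,suppress=True)
s=readout.read_state();print(s['time'],s['ee_pos'],s['eef_rot'],s['ft_force'],s['width'],r.nose_length)
for n in('scene','top'):
    c=cams.camera(n);cv2.imwrite(f'pics/{n}0.png',cv2.resize(c['img'][:,:,::-1],(800,600),interpolation=cv2.INTER_CUBIC))
    print(n,{k:v for k,v in c.items() if k!='img'})
E
```

```text
0.0 [ 0.2094 -0.5885  0.2438] [ 0.9854  0.1701 -0.0002 -0.0007] [-0.3805  0.4954 -0.2308] 0.08696948682008958 0.022
scene {'fx': 371.09596297426657, 'fy': 371.09596297426657, 'cx': 251.0862067704751, 'cy': 191.9956519835442, 'origin': array([1.4844, 0.6046, 0.8716]), 'rotation': array([0.2268, 0.4099, 0.7819, 0.4114])}
top {'fx': 429.34755474446706, 'fy': 429.34755474446706, 'cx': 253.93065496577955, 'cy': 191.74617213332965, 'origin': array([ 0.4558, -0.0082,  1.4069]), 'rotation': array([ 0.0352, -0.0421, -0.7041,  0.7079])}
```

View pics/scene0.png

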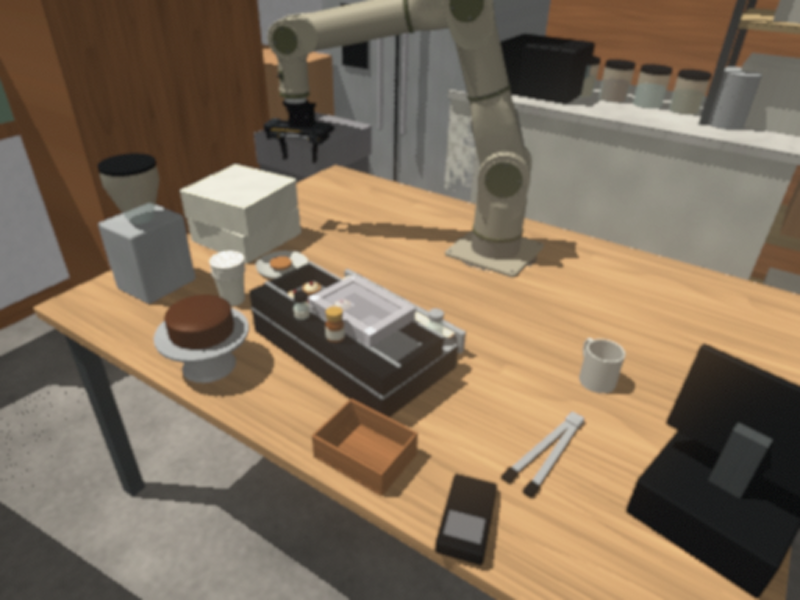

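View pics/top0.png

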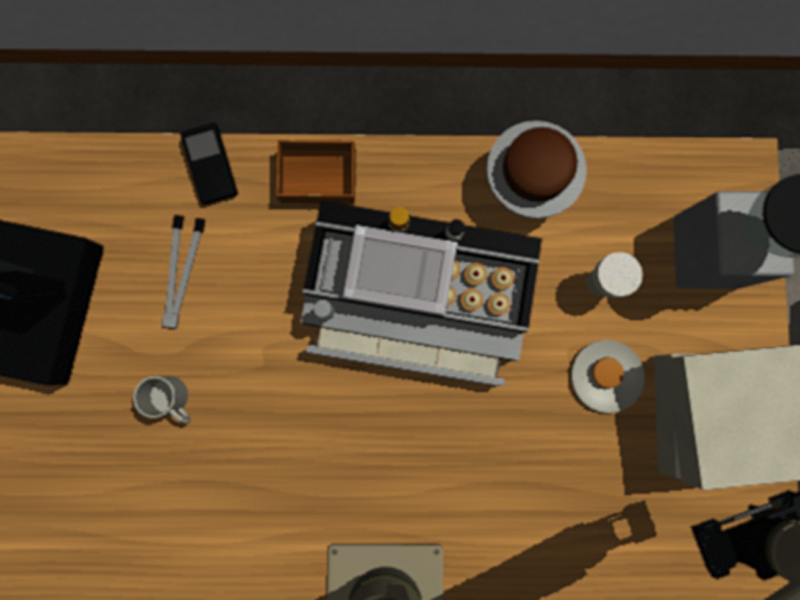

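Top view: the tarts are in the right (-y) well at (485,287), so the lid, centred at about (400,270), must go to -y. The drawer stands out along (310,350)-(500,382). The shaker is at (322,308), and the jars are at (400,217) and (456,229). I'll enlarge this part to measure it.

Run:
```python
from bench import cams
import cv2
im=cams.camera('top')['img'][:,:,::-1]
c=im[125:253,186:352]  # 166x128
cv2.imwrite('pics/crop1.png',cv2.resize(c,None,fx=4.6875,fy=4.6875,interpolation=cv2.INTER_CUBIC))
```

```text
(no output)
```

View pics/crop1.png

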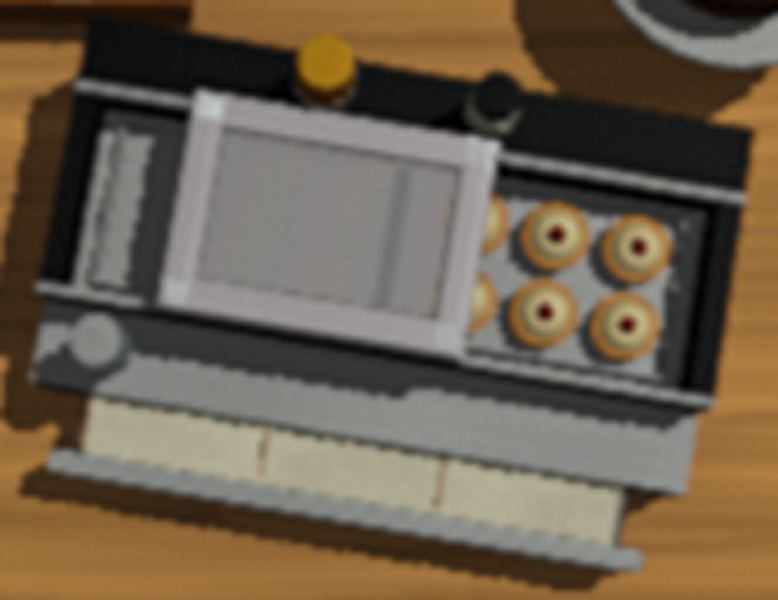

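The enlarged crop shows these corners:
- **Lid top:** (198,90), (500,142), (462,358), (160,303)
- **Rear deck:** (92,18), (752,130)
- **Front ledge:** (30,382), (686,494)
- **Drawer's outer top edge:** (48,472) to (638,570)
- **Shaker lid:** about (98,340)

```bash
cat > h.py <<'E'
import numpy as np
from scipy.spatial.transform import Rotation as R
from bench import readout
T=dict(f=429.34755474446706,cx=253.93065496577955,cy=191.74617213332965,o=np.array([0.4558,-0.0082,1.4069]),R=R.from_quat([0.0352,-0.0421,-0.7041,0.7079]))
def px(u,v,z,s=4.6875,off=(186,125)):
    u=(u+.5)/s-.5+off[0];v=(v+.5)/s-.5+off[1]
    d=T['R'].apply([(u-T['cx'])/T['f'],-(v-T['cy'])/T['f'],-1])
    return T['o']+d*(z-T['o'][2])/d[2]
E
cat > m.py <<'E'
from h import *
np.set_printoptions(precision=4,suppress=True)
from scipy.optimize import least_squares
case=[((92,18),.125,(.115,.22)),((752,130),.125,(.115,-.22)),((30,382),.076,(-.125,.22)),((686,494),.076,(-.125,-.22))]
lid=[((198,90),(.07,.0975)),((500,142),(.07,-.0975)),((462,358),(-.07,-.0975)),((160,303),(-.07,.0975))]
dr=[((48,472),.2),((638,570),-.2)]
def res(p):
    x,y,a,l,d=p;c,s=np.cos(a),np.sin(a);M=np.array([[c,-s],[s,c]])
    e=[]
    for q,z,b in case:e+=list(px(*q,z)[:2]-(np.array([x,y])+M@b))
    for q,b in lid:e+=list(px(*q,.162)[:2]-(np.array([x,y])+M@(np.array(b)+[0,l])))
    for q,b in dr:e+=list(px(*q,.068)[:2]-(np.array([x,y])+M@[-.14-d,b]))
    return np.array(e)
f=least_squares(res,[.6,0,-.1,0,.05]);print('case x,y,yaw,lid,drawer',f.x);print(res(f.x).reshape(-1,2)*1000)
x,y,a,l,d=f.x
def loc(p):return R.from_euler('z',-a).apply(p-np.array([x,y,0]))
print('shaker',loc(px(98,340,.151)),'jam',loc(px(327,62,.195)),'spice',loc(px(498,92,.185)))
E
python3 m.py
```

```text
case x,y,yaw,lid,drawer [ 0.643  -0.0664 -0.165   0.0412  0.0399]
[[-2.6751 -2.6606]
 [-1.4848  2.3935]
 [ 0.1846 -0.0912]
 [ 0.8057  0.0208]
 [-0.433  -1.3124]
 [-0.3506  0.8698]
 [ 1.2898  2.1696]
 [ 2.5232 -2.2315]
 [-1.482  -1.4463]
 [ 1.6223  2.2885]]
shaker [-0.0956  0.172   0.151 ] jam [0.0936 0.0595 0.195 ] spice [ 0.0955 -0.0477  0.185 ]
```

The fit residuals are under 4 mm and agree with the given sizes. The lid is at +41 mm and must go to -100. The drawer is 40 mm out. I'll shut the fingers, align tool y with the case's y, do the drawer first, then the lid.

```bash
cat >> h.py <<'E'
C=np.array([.643,-.0664,0]);A=-.165
G=R.from_euler('z',A)*R.from_matrix(np.array([[-1,0,0],[0,1,0],[0,0,-1.]]))
G2=R.from_euler('z',A)*R.from_matrix(np.array([[1,0,0],[0,-1,0],[0,0,-1.]]))
def d(*pts):
    "case-frame TCP points -> rows (turn, shift) in the present tool frame"
    s=readout.read_state();q=R.from_quat(s['eef_rot']);p=s['ee_pos']
    g=min((G,G2),key=lambda g:(q.inv()*g).magnitude())
    print('t',s['time'],'case pos',R.from_euler('z',-A).apply(p-C).round(4),'F',s['ft_force'].round(1),'q',s['joint_positions'].round(2),'turn',(q.inv()*g).as_rotvec().round(3))
    for c in pts:
        w=C+R.from_euler('z',A).apply(c);print(c,'world',w.round(3),'shift',q.inv().apply(w-p).round(4))
E
python3 -c "
from h import *
d([-.3,-.05,.3],[-.225,0,.2],[-.225,0,.064])"
```

```text
t 0.15 case pos [-0.3419 -0.5863  0.244 ] F [ 0.4 -0.7 -0.3] q [ 1.21  0.33 -0.06  1.46  0.02  1.35 -0.09] turn [-0.001  0.     0.507]
[-0.3, -0.05, 0.3] world [ 0.339 -0.066  0.3  ] shift [ 0.297  -0.4486 -0.0556]
[-0.225, 0, 0.2] world [ 0.421 -0.029  0.2  ] shift [ 0.3868 -0.4558  0.0444]
[-0.225, 0, 0.064] world [ 0.421 -0.029  0.064] shift [ 0.3868 -0.4557  0.1804]
```

>>> step_arm --deltas '[[[0,0,0,0,0,-0.03,0],[0,0,0,0,0,-0.06,0],[0,0,0.05,0.024,-0.028,-0.06,0],[0,0,0.1,0.048,-0.057,-0.06,0],[0,0,0.15,0.08,-0.094,-0.06,0],[0,0,0.2,0.11,-0.13,-0.06,0],[0,0,0.25,0.14,-0.165,-0.06,0],[0,0,0.3,0.17,-0.2,-0.06,0],[0,0,0.35,0.2,-0.236,-0.06,0],[0,0,0.4,0.23,-0.271,-0.06,0],[0,0,0.45,0.26,-0.306,-0.05,0],[0,0,0.507,0.29,-0.342,-0.04,0],[0,0,0.507,0.32,-0.377,-0.02,0],[0,0,0.507,0.345,-0.407,0,0],[0,0,0.507,0.37,-0.436,0.02,0],[0,0,0.507,0.387,-0.456,0.044,0],[0,0,0.507,0.387,-0.456,0.044,0],[0,0,0.507,0.387,-0.456,0.044,0]]]'

```text
time: 2.4
ee_pos: [0.4212, -0.0303, 0.2009]
eef_rot: [0.997, -0.083, 0.0, 0.0]
ft_force: [-0.5, 0.0, -0.3]
width: 0.0006
grip_force: 0.0
```

```bash
python3 -c "
from h import *
d([-.225,0,.064],[-.18,0,.064],[-.145,0,.064])"
```

```text
t 2.4 case pos [-0.2247 -0.0008  0.2009] F [-0.5  0.  -0.3] q [ 0.7  -0.06 -0.7   1.99 -0.04  1.2  -1.72] turn [ 0.    -0.    -0.001]
[-0.225, 0, 0.064] world [ 0.421 -0.029  0.064] shift [-0.0003 -0.0008  0.1369]
[-0.18, 0, 0.064] world [ 0.465 -0.037  0.064] shift [ 0.0447 -0.0008  0.1369]
[-0.145, 0, 0.064] world [ 0.5   -0.043  0.064] shift [ 0.0797 -0.0009  0.1369]
```

>>> step_arm --deltas '[[[0,0,0,0,0,0.04,0],[0,0,0,0,0,0.08,0],[0,0,0,0,0,0.11,0],[0,0,0,0,0,0.137,0],[0,0,0,0,0,0.137,0],[0,0,0,0.01,0,0.137,0],[0,0,0,0.02,0,0.137,0],[0,0,0,0.027,0,0.137,0],[0,0,0,0.034,0,0.137,0],[0,0,0,0.041,0,0.137,0],[0,0,0,0.048,0,0.137,0],[0,0,0,0.055,0,0.137,0],[0,0,0,0.06,0,0.137,0],[0,0,0,0.064,0,0.137,0],[0,0,0,0.067,0,0.137,0],[0,0,0,0.07,0,0.137,0]]]'

```text
time: 4.4
ee_pos: [0.4904, -0.0411, 0.0635]
eef_rot: [0.997, -0.082, -0.0, 0.0]
ft_force: [-2.4, 1.1, 0.3]
width: 0.0006
grip_force: 1.2
```

```bash
python3 -c "
from h import *
d([-.145,0,.064])"
```

```text
t 4.4 case pos [-1.547e-01 -1.000e-04  6.350e-02] F [-2.4  1.1  0.3] q [ 0.6   0.31 -0.67  1.97  0.24  0.94 -1.93] turn [ 0.  0. -0.]
[-0.145, 0, 0.064] world [ 0.5   -0.043  0.064] shift [ 0.0097 -0.0001 -0.0005]
```

In contact at about 2 N. I'll push on in small steps until the stop shows in the force.

>>> step_arm --deltas '[[[0,0,0,0.002,0,0,0],[0,0,0,0.003,0,0,0],[0,0,0,0.004,0,0,0],[0,0,0,0.004,0,0,0]]]'

```text
time: 4.9
ee_pos: [0.4944, -0.0417, 0.0635]
eef_rot: [0.997, -0.082, 0.0, 0.0]
ft_force: [-1.4, -0.8, -0.6]
width: 0.0005
grip_force: 0.7
```

>>> step_arm --deltas '[[[0,0,0,0.001,0,0,0],[0,0,0,0.002,0,0,0],[0,0,0,0.003,0,0,0],[0,0,0,0.003,0,0,0]]]'

```text
time: 5.4
ee_pos: [0.497, -0.0422, 0.0635]
eef_rot: [0.997, -0.082, -0.0, 0.0]
ft_force: [-4.3, -0.1, 1.9]
width: 0.0003
grip_force: 2.3
```

>>> step_arm --deltas '[[[0,0,0,0.001,0,0,0],[0,0,0,0.002,0,0,0],[0,0,0,0.002,0,0,0]]]'

```text
time: 5.78
ee_pos: [0.4971, -0.0422, 0.0634]
eef_rot: [0.997, -0.082, -0.002, 0.0]
ft_force: [-15.9, 1.6, 14.0]
width: 0.0004
grip_force: 7.9
```

The drawer is home: it no longer moves and the force climbed to 16 N. Now I'll back off and go up.

>>> step_arm --deltas '[[[0,0,0,-0.01,0,0,0],[0,0,0,-0.03,0,0,0],[0,0,0,-0.045,0,-0.03,0],[0,0,0,-0.045,0,-0.08,0],[0,0,0,-0.045,0,-0.13,0],[0,0,0,-0.045,0,-0.18,0],[0,0,0,-0.045,0,-0.21,0],[0,0,0,-0.045,0,-0.21,0]]]'

```text
time: 6.78
ee_pos: [0.4563, -0.0351, 0.276]
eef_rot: [0.997, -0.082, 0.003, 0.001]
ft_force: [-0.4, -0.2, -0.4]
width: 0.0002
grip_force: 0.0
```

```bash
python3 -c "
from h import *
d([0,.19,.27],[0,.19,.165])"
```

```text
t 6.775 case pos [-0.1893  0.0003  0.276 ] F [-0.4 -0.2 -0.4] q [ 0.72 -0.03 -0.71  1.8  -0.02  1.36 -1.73] turn [ 0.001 -0.006 -0.   ]
[0, 0.19, 0.27] world [0.674 0.121 0.27 ] shift [ 0.1893 -0.1898  0.007 ]
[0, 0.19, 0.165] world [0.674 0.121 0.165] shift [ 0.1886 -0.1899  0.112 ]
```

>>> step_arm --deltas '[[[0,0,0,0.025,-0.025,0,0],[0,0,0,0.05,-0.05,0,0],[0,0,0,0.08,-0.08,0,0],[0,0,0,0.11,-0.11,0,0],[0,0,0,0.14,-0.14,0,0],[0,-0.006,0,0.17,-0.17,0,0],[0,-0.006,0,0.189,-0.19,0,0],[0,-0.006,0,0.189,-0.19,0.02,0],[0,-0.006,0,0.189,-0.19,0.05,0],[0,-0.006,0,0.189,-0.19,0.08,0],[0,-0.006,0,0.189,-0.19,0.1,0],[0,-0.006,0,0.189,-0.19,0.116,0],[0,-0.006,0,0.189,-0.19,0.116,0]]]'

```text
time: 8.4
ee_pos: [0.672, 0.1208, 0.1564]
eef_rot: [0.997, -0.083, -0.004, 0.0]
ft_force: [0.2, 0.2, 0.5]
width: 0.0004
grip_force: 0.0
```

Run:
```python
from h import *
from bench import cams
import cv2
d([0,.19,.16],[0,.0125,.16])
for i,n in enumerate(('scene','top')):
    im=cams.camera(n)['img'][:,:,::-1]
    c=im[125:253,186:352] if i else im[150:278,150:316]
    cv2.imwrite(f'pics/{n}2.png',cv2.resize(c,None,fx=4.6875,fy=4.6875,interpolation=cv2.INTER_CUBIC))
```

```text
t 8.4 case pos [-0.0022  0.1895  0.1564] F [0.2 0.2 0.5] q [ 0.25  0.63 -0.74  1.36  0.42  1.32 -2.24] turn [ 0.001  0.007 -0.   ]
[0, 0.19, 0.16] world [0.674 0.121 0.16 ] shift [ 0.0021 -0.0005 -0.0036]
[0, 0.0125, 0.16] world [ 0.645 -0.054  0.16 ] shift [ 0.0022  0.177  -0.0035]
```

View pics/scene2.png

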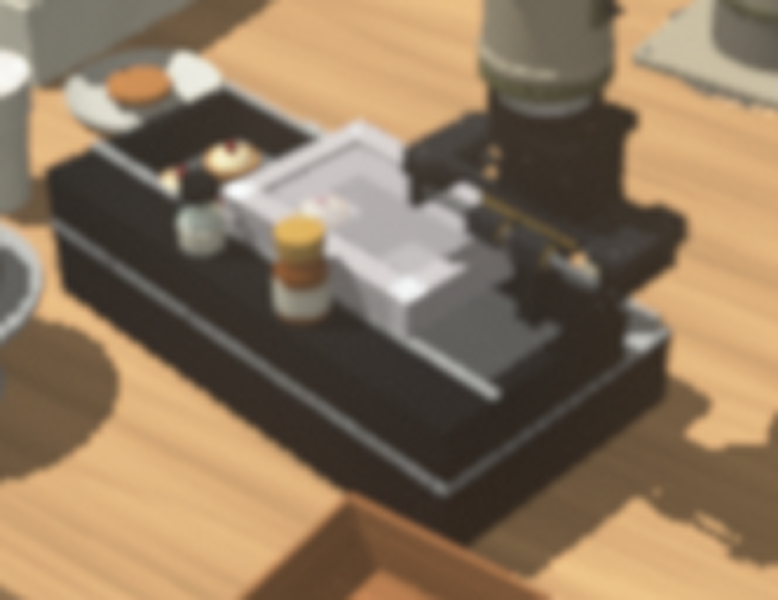

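The picture shows the shut fingers over the left well, behind the lid's left end (crop ~(540,290)). They're clear of the jars at (300,270) and (200,215). Now the push.

>>> step_arm --deltas '[[[0,0.007,0,0.002,0.008,-0.003,0],[0,0.007,0,0.002,0.016,-0.003,0],[0,0.007,0,0.002,0.024,-0.003,0],[0,0.007,0,0.002,0.031,-0.003,0],[0,0.007,0,0.002,0.038,-0.003,0],[0,0.007,0,0.002,0.045,-0.003,0],[0,0.007,0,0.002,0.053,-0.003,0],[0,0.007,0,0.002,0.061,-0.003,0],[0,0.007,0,0.002,0.069,-0.003,0],[0,0.007,0,0.002,0.077,-0.003,0],[0,0.007,0,0.002,0.085,-0.003,0],[0,0.007,0,0.002,0.093,-0.003,0],[0,0.007,0,0.002,0.101,-0.003,0],[0,0.007,0,0.002,0.109,-0.003,0],[0,0.007,0,0.002,0.117,-0.003,0],[0,0.007,0,0.002,0.125,-0.003,0],[0,0.007,0,0.002,0.133,-0.003,0],[0,0.007,0,0.002,0.141,-0.003,0],[0,0.007,0,0.002,0.148,-0.003,0],[0,0.007,0,0.002,0.154,-0.003,0]]]'

```text
time: 11.0
ee_pos: [0.649, -0.0316, 0.1605]
eef_rot: [0.997, -0.083, 0.0, 0.0]
ft_force: [-1.3, 2.2, -0.1]
width: 0.0007
grip_force: 1.3
```

```bash
python3 -c "
from h import *
d([0,.0125,.16])"
```

```text
t 11.0 case pos [0.0002 0.0354 0.1605] F [-1.3  2.2 -0.1] q [ 0.51  0.55 -0.74  1.46  0.37  1.27 -2.  ] turn [ 0.    -0.001 -0.   ]
[0, 0.0125, 0.16] world [ 0.645 -0.054  0.16 ] shift [-0.0002  0.0229  0.0005]
```

>>> step_arm --deltas '[[[0,0,0,0,0.004,0,0],[0,0,0,0,0.008,0,0],[0,0,0,0,0.012,0,0],[0,0,0,0,0.015,0,0],[0,0,0,0,0.018,0,0],[0,0,0,0,0.02,0,0],[0,0,0,0,0.02,0,0]]]'

```text
time: 11.88
ee_pos: [0.646, -0.0512, 0.1606]
eef_rot: [0.997, -0.083, 0.001, 0.0]
ft_force: [-0.7, -0.1, 0.1]
width: 0.0005
grip_force: 0.2
```

>>> step_arm --deltas '[[[0,0,0,0,0.001,0,0],[0,0,0,0,0.002,0,0],[0,0,0,0,0.003,0,0],[0,0,0,0,0.004,0,0],[0,0,0,0,0.004,0,0]]]'

```text
time: 12.5
ee_pos: [0.6453, -0.0549, 0.1606]
eef_rot: [0.997, -0.083, 0.001, 0.0]
ft_force: [0.2, 1.7, 0.6]
width: 0.0001
grip_force: 0.7
```

>>> step_arm --deltas '[[[0,0,0,0,0.001,0,0],[0,0,0,0,0.002,0,0],[0,0,0,0,0.003,0,0],[0,0,0,0,0.004,0,0],[0,0,0,0,0.004,0,0]]]'

```text
time: 13.12
ee_pos: [0.6446, -0.0588, 0.1606]
eef_rot: [0.997, -0.083, 0.001, 0.0]
ft_force: [0.8, 1.7, -1.0]
width: 0.0008
grip_force: 0.8
```

>>> step_arm --deltas '[[[0,0,0,0,0.001,0,0],[0,0,0,0,0.002,0,0],[0,0,0,0,0.003,0,0],[0,0,0,0,0.004,0,0],[0,0,0,0,0.004,0,0]]]'

```text
time: 13.75
ee_pos: [0.6445, -0.0591, 0.1607]
eef_rot: [0.997, -0.081, 0.001, -0.002]
ft_force: [6.6, 10.7, -1.8]
width: 0.0006
grip_force: 5.2
```

The lid is at its stop: no further movement, and about 12 N. I'll retreat and check.

>>> step_arm --deltas '[[[0,0,0,0,-0.01,0,0],[0,0,0,0,-0.03,0,0],[0,0,0,0,-0.03,-0.03,0],[0,0,0,0,-0.03,-0.07,0],[0,0,0,-0.02,-0.03,-0.11,0],[0,0,0,-0.06,-0.04,-0.15,0],[0,0,0,-0.1,-0.06,-0.18,0],[0,0,0,-0.14,-0.09,-0.2,0],[0,0,0,-0.18,-0.13,-0.2,0],[0,0,0,-0.2,-0.17,-0.2,0],[0,0,0,-0.2,-0.21,-0.2,0],[0,0,0,-0.2,-0.25,-0.2,0],[0,0,0,-0.2,-0.28,-0.2,0],[0,0,0,-0.2,-0.28,-0.2,0]]]'

```text
time: 15.5
ee_pos: [0.4913, 0.2495, 0.36]
eef_rot: [0.997, -0.08, -0.0, -0.0]
ft_force: [0.1, -0.7, -1.7]
width: 0.0006
grip_force: 0.0
```

Run:
```python
from h import *
from bench import cams
import cv2
d()
im=cams.camera('top')['img'][:,:,::-1]
cv2.imwrite('pics/top3.png',cv2.resize(im[125:253,186:352],None,fx=4.6875,fy=4.6875,interpolation=cv2.INTER_CUBIC))
```

```text
t 15.5 case pos [-0.2015  0.2867  0.36  ] F [ 0.1 -0.7 -1.7] q [ 0.29  0.26 -1.02  1.42  0.22  1.58 -2.44] turn [-0.001  0.     0.004]
```

View pics/top3.png

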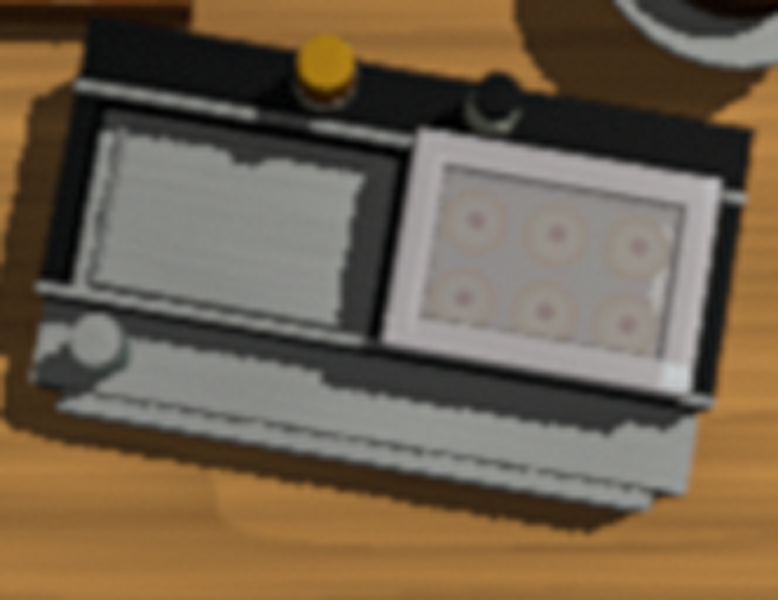

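The lid now covers the tarts, with corners at (418,128), (722,180), (686,396) and (382,344). The drawer's edge runs (58,408)-(650,510), and the jars and shaker haven't moved. A quick numeric check, then I'll hand in.

Run:
```python
from h import *
from bench import r
f=lambda u,v,z:R.from_euler('z',-A).apply(px(u,v,z)-C)
l=np.mean([f(u,v,.162)[1] for u,v in((418,128),(722,180),(686,396),(382,344))])
dr=-.14-np.mean([f(u,v,.068)[0] for u,v in((58,408),(650,510))])
print('lid',l,'drawer',dr)
if l<-.094 and dr<.006: print(r.close_job())
```

```text
lid -0.09958155627570935 drawer -0.0017422661177916854
the job is handed in; nothing more can be done
None
```

The job is handed in: the lid is at its right stop over the tarts (about -99.6 mm by the camera), the drawer is fully home, and the top view showed the trays, shaker and jars where they were; I didn't re-check the mug, cups, plate and tongs, and no verdict came back.

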